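# Stack the vial trays on their dock

## Robot

A 6-joint arm with a two-finger parallel gripper is mounted at the origin on a cart in front of the work surface, level with it; the furniture and walls round the work are solid. World frame = base frame: x ahead of the robot, y to its left, z up, the work surface at z = 0. Lengths are in m, angles in rad, forces in N, time in s.
With the tool pointing down it reaches from about 0.3 to 0.875 m from the base axis. Payload 6.4 kg.
Tool frame: the origin (TCP) lies midway between the tips of the shut fingers; the grasp point (between the pads) lies robot.tcp_to_grasp behind it (robot.tcp_to_grasp is the distance from the TCP to the grasp point, in m); z points along the fingers, y is the line along which they close (so a half turn about z gives the same grasp; the last joint's range is limited). The gripper opens to 85 mm and grips with 20 to 120 N. Pads are 22 mm wide; open, the fingers measure 114 mm over their backs; the gripper's body (76 mm by 85 mm) begins 54 mm behind the grasp point. The pads swing forward as they close: fully open they stand 13 mm farther back than shut.
Start: joints at [-1.503, 0.181, 1.607, -0, 1.354, -0.206], TCP at [0.155, -0.554, 0.231] pointing down, gripper open.
Joint ranges: [-2.99, 2.99], [-0.89, 2.07], [0.3, 2.58], [-1.14, 4.28], [0, 2.63], [-3.12, 3.12]. Speed limits (rad/s): [2.57, 2.57, 3.01, 3.14, 3.14, 3.14].

## Interface

Orientations are given as a rotation vector (axis times angle).
In Python, from station import robot gives the robot as it stands. The module is installed in compiled form; this text tells all that it offers. Calls block until the motion is done:
- robot.reach(position, orientation): joint-space move of the TCP to a pose.
- robot.move_l(position, feed=0.15, frame=None, threshold=None): straight line of the TCP; frame=None keeps the orientation; feed is the mean speed in m/s. With threshold (N) it stops when the force on the tool has changed by that much, and returns True; else False.
- robot.goto_joints(angles): joint-space move.
- robot.move_gripper(opening, grip_force=None): finger opening in m; grip_force is the grip in N (None keeps the last); returns when the fingers have stopped.
- robot.pause(seconds).
- robot.inverse_kinematics(position, orientation): joint angles nearest the present ones, or None.
- robot.sense(): the state.
- robot.grab_frame(name): name is "scene" or "top" or "wrist"; returns a dict with "pixels" (384x512x3 uint8, red, green, blue), "camera_matrix" (3x3 intrinsics, pixels), "eye" and "attitude" of the camera in the world; the wrist camera has in their place "mount" (4x4, takes a point from camera to tool coordinates, whose origin is the TCP and whose axes are the flange's). Camera axes: x right, y up, looking along -z (the intrinsics and any distortion apply to the point x, -y, -z); pixel columns grow to the right and rows downward; lengths in m; the calibration is good to about 2 mm. A picture is of the moment at which its call begins: read the wrist's pose just before it. There is no depth.
A pose or a line that the arm cannot do raises robot.MotionError and nothing moves.
- robot.hand_in(): hands the job in; it is judged then, once.
Trained networks look in a picture, given as the dict that the camera call returned (one of the last four; its "shot" number tells which), for a name from the list of things; names that differ only in an ending like _2 or _b are one class to them, and where a whole thing is asked for, a point or a joint stands for the part that bears it (a point fixed in the world has none). Each returns a list of dicts, best first, with "conf" (0 to 1); they miss things now and then, are a little off and sometimes report something else, mostly with a low value. They report only what shows in the picture. A call takes as long as a camera call.
- robot.spot_in(target, picture): "box" ([left, top, right, bottom] in pixels, round what is visible of it).
- robot.regions_of(target, picture): "pixels" (384x512 bool, what is visible of it) and "box" ([left, top, right, bottom] in pixels, round what is visible of it).
The state is a dict: "time_s": time; "qpos": joint angles; "joint_vel": joint speeds; "joint_torque": joint torques, N m; "tool_pos": TCP position; "ee_rot": TCP orientation; "contact_force": force on the tool from outside, world axes, zero at the start; "wrist_torque": the same for the moment, N m; "grip_width": finger opening in m; "gripper_force": force on a finger pad.
Only numpy, scipy, OpenCV 4.12 (cv2) and the standard library are available. Lean on these libraries where they do the work, as an engineer would, in place of code of your own. Each camera call takes 0.05 s, during which the arm holds its last target. There are 200 camera calls.

## Task

Build the vial stack for the vaccination session on the steel dock: the blue tray goes in the dock at the bottom, the red tray on top of it, and the white lid on the red tray, each seated fully home in the one below. Of the three vials standing in a row just behind the trays, the blue-capped one must stand upright inside the blue tray and the red-capped one upright inside the red tray. Leave the amber-capped one and the timer where they are.

Things in the scene. Friction and masses are not known exactly. Their poses are not given: they have to be found in the camera images.
- dock: Dark steel dock fixed to the table: base plate 76 x 132 x 3 mm with a low rim, outside 64 (x) x 120 (y), inside 57 x 113, rim top z=10.5, pocket floor z=3.5 mm. A tray's foot drops into the rim; its body then rests on the rim. Origin: centre of its underside, on the table; z up, y along the length.
- blue_tray: Blue plastic open-top vial tray, 64 (x) x 120 (y) x 61 high, ~110 g. Inside 57 x 113; inner floor z=9.5, rim z=61. Its foot, 6 deep, 52 x 108 (tip 48 x 104), fits with 2.5 play into a tray mouth or the dock rim. Origin: underside centre of the foot; z up, y along length; half turn is the same. Seated: origin 55 above that of a tray below, 4.5 above the dock's. Grip across the width. In mm.
- red_tray: Red plastic open-top vial tray, 64 (x) x 120 (y) x 61 high, ~110 g. Inside 57 x 113; inner floor z=9.5, rim z=61. Its foot, 6 deep, 52 x 108 (tip 48 x 104), fits with 2.5 play into a tray mouth or the dock rim. Origin: underside centre of the foot; z up, y along length; half turn is the same. Seated: origin 55 above that of a tray below, 4.5 above the dock's. Grip across the width. In mm.
- tray_lid: White flat lid with a black bar handle, ~70 g. Plate 64 (x) x 120 (y) x 5 mm, under it a foot like the trays' (6 deep, 52 x 108, last 2 mm 48 x 104). Origin: underside centre of the foot; z up, y along length; half turn is the same. Plate top z=11; bar on its middle 14 wide (x), 52 long (y), z=11 to 38 mm. Seated on a tray its origin is 55 mm above the tray's.
- blue_vial: Small glass vaccine vial with a blue cap and a matching label band, standing upright, 22 mm diameter, 43 mm tall, 22 g; glass solid to 39 mm height. Origin: centre of its underside, z up. Grip the sides. One of three in a loose row just beyond the trays; ignore the vials by the sharps bin at the far edge.
- red_vial: Small glass vaccine vial with a red cap and a matching label band, standing upright, 22 mm diameter, 43 mm tall, 22 g; glass solid to 39 mm height. Origin: centre of its underside, z up. Grip the sides. One of three in a loose row just beyond the trays; ignore the vials by the sharps bin at the far edge.
- amber_vial: Small glass vaccine vial with an amber (orange-yellow) cap and a matching label band, standing upright, 22 mm diameter, 43 mm tall, 22 g; glass solid to 39 mm height. Origin: centre of its underside, z up. Grip the sides. One of three in a loose row just beyond the trays; ignore the vials by the sharps bin at the far edge. Not to be moved.
- timer: Kitchen-style wind-up timer, white base with a red ribbed knob, 72 mm diameter, 39 mm high, standing at the left. Not part of the job. Origin: centre of its underside.

How it is judged:
At the end, for the whole second after the job is handed in: Blue tray in dock, red tray on blue, lid on red: each within 8 mm sideways, 3 mm in height, 0.12 rad in yaw (either way round), 0.06 rad of level. Each coloured vial on the floor of its own tray, upright within 0.15 rad. Amber vial and timer within 30 mm of their start. All released, at rest (horizontal distance between blue_tray and dock below 0.008 m and angle between the y axis of blue_tray and the y axis of dock, either way round below 0.12 rad and angle between each of blue_tray, red_tray, tray_lid's own z axis and vertical below 0.06 rad and z of blue_tray in the frame of dock between 0.0015 and 0.0075 m and horizontal distance between red_tray and blue_tray below 0.008 m and angle between the y axis of red_tray and the y axis of blue_tray, either way round below 0.12 rad and z of red_tray in the frame of blue_tray between 0.052 and 0.058 m and horizontal distance between tray_lid and red_tray below 0.008 m and angle between the y axis of tray_lid and the y axis of red_tray, either way round below 0.12 rad and z of tray_lid in the frame of red_tray between 0.052 and 0.058 m and x of blue_vial in the frame of blue_tray between -0.022 and 0.022 m and y of blue_vial in the frame of blue_tray between -0.052 and 0.052 m and z of blue_vial in the frame of blue_tray between 0.006 and 0.014 m and angle between each of blue_vial, red_vial's own z axis and vertical below 0.15 rad and x of red_vial in the frame of red_tray between -0.022 and 0.022 m and y of red_vial in the frame of red_tray between -0.052 and 0.052 m and z of red_vial in the frame of red_tray between 0.006 and 0.014 m and linear speed of each of blue_tray, red_tray, tray_lid, blue_vial, red_vial below 0.02 m/s and angular speed of each of blue_tray, red_tray, tray_lid, blue_vial, red_vial below 0.3 rad/s and distance of each of amber_vial, timer from where it was at the start of the episode below 0.03 m); the robot touches nothing.
It fails at once if the amber-capped vial is moved more than 30 mm (distance of amber_vial from where it was at the start of the episode above 0.03 m).
It fails at once if the timer is moved more than 30 mm (distance of timer from where it was at the start of the episode above 0.03 m).
It also fails if it takes over 138 s, if anything falls off the work surface, if the arm or the gripper's body presses on something with over 40 N, if the wrist force passes 120 N, or if a joint passes its speed limit or range.

## Working session

There is one attempt and no reset: what is moved stays moved. The work goes in short steps, each a Python script; the robot and the scene stay as the last script left them, time stands still between calls to the robot, and variables do not carry over. Pictures are saved under pics/ and viewed, at most 14 in all, crops included, and the job is handed in when it is done.

```bash
mkdir -p pics
python3 - <<'E'
from station import robot
import cv2,numpy as np
s=robot.sense();print(s, robot.tcp_to_grasp)
for n in ("scene","top"):
    f=robot.grab_frame(n);cv2.imwrite(f"pics/{n}0.png",f["pixels"][:,:,::-1])
    print(n,f["camera_matrix"],f["eye"],f["attitude"],f.keys())
    for t in ["dock","blue_tray","red_tray","tray_lid","blue_vial","red_vial","amber_vial","timer"]:
        print(t,[(np.round(d["box"]).astype(int).tolist(),round(d["conf"],2)) for d in robot.spot_in(t,f)][:3])
E
```

```text
{'time_s': 0.0, 'qpos': array([-1.50328624e+00,  1.81537274e-01,  1.60803305e+00,  2.05538393e-05,
        1.35383242e+00, -2.06303750e-01]), 'joint_vel': array([ 5.69363597e-04,  4.68879860e-04, -5.52292730e-05, -2.04316796e-03,
        9.91801041e-04, -2.47062603e-04]), 'joint_torque': array([-1.76620113e-03, -4.44873583e+01, -3.51331651e+01, -4.79783139e-04,
        9.30795941e-03, -1.54886834e-05]), 'tool_pos': array([ 0.1554645 , -0.5529886 ,  0.23037419]), 'ee_rot': array([-3.11040987e+00, -4.28510246e-01, -2.28471654e-04]), 'contact_force': array([-0.37880276,  1.34701801,  0.51497345]), 'wrist_torque': array([ 0.01402629,  0.06190717, -0.07708395]), 'gripper_force': 0.0, 'grip_width': 0.08526031480742023} 0.0187
scene [[475.86087307   0.         253.33481613]
 [  0.         475.86087307 190.93693335]
 [  0.           0.           1.        ]] [-0.4985891   0.62145807  0.7881721 ] [ 0.62623852 -1.04868196 -1.8726548 ] dict_keys(['pixels', 'camera_matrix', 'eye', 'attitude', 'shot'])
dock [([184, 225, 238, 259], 0.8)]
blue_tray []
red_tray [([293, 178, 334, 203], 0.62)]
tray_lid [([254, 205, 298, 225], 0.56)]
blue_vial [([283, 168, 294, 183], 0.63)]
red_vial []
amber_vial [([248, 174, 250, 188], 0.43)]
timer [([141, 242, 167, 268], 0.93)]
top [[351.16387972   0.         249.74478399]
 [  0.         351.16387972 194.17768052]
 [  0.           0.           1.        ]] [0.4902565  0.00685427 1.08632893] [ 0.06037962 -0.05017865 -1.54047186] dict_keys(['pixels', 'camera_matrix', 'eye', 'attitude', 'shot'])
dock [([161, 215, 205, 242], 0.67)]
blue_tray [([346, 198, 396, 222], 0.92)]
red_tray [([118, 205, 143, 231], 0.64), ([286, 199, 330, 226], 0.58)]
tray_lid [([231, 210, 270, 240], 0.58)]
blue_vial [([296, 168, 304, 173], 0.42)]
red_vial []
amber_vial []
timer [([116, 204, 144, 228], 0.68)]
```

Run:
```python
import cv2
a=cv2.imread("pics/top0.png")[140:290,90:430]
cv2.imwrite("pics/top0c.png",cv2.resize(a,(794,350),interpolation=cv2.INTER_CUBIC))
a=cv2.imread("pics/scene0.png")
cv2.imwrite("pics/scene0c.png",cv2.resize(a,(800,600),interpolation=cv2.INTER_CUBIC))
```

```text
(no output)
```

View pics/top0c.png

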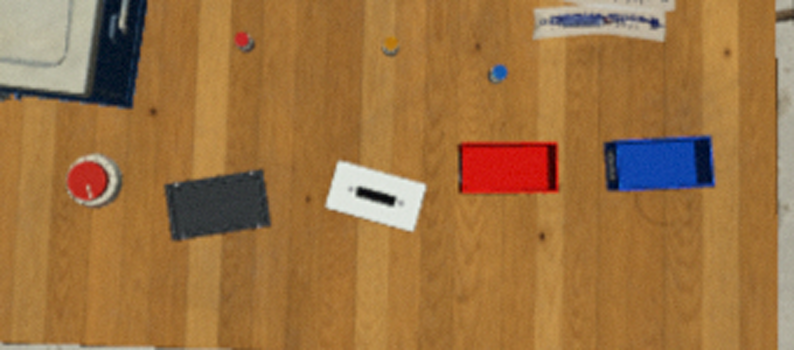

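View pics/scene0c.png

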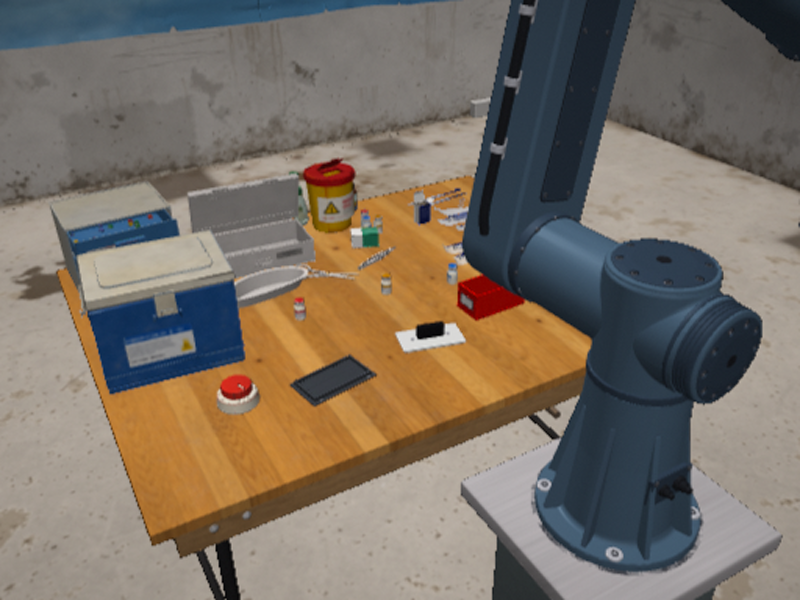

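The top view crop shows, left to right: timer (pixel 129,218), dock (183,228), lid (251,224), red tray (307,212) and blue tray (372,210). The vials stand behind them: red (194,158), amber (257,160) and blue (303,171). The scene view agrees, though the arm hides the blue tray there.

```bash
cat > h.py <<'E'
import numpy as np, cv2
from scipy.spatial.transform import Rotation as R
from station import robot
def down(yaw):
    "tool z down, tool y (closing line) at angle yaw from world x"
    y=np.array([np.cos(yaw),np.sin(yaw),0]); z=np.array([0,0,-1.]); x=np.cross(y,z)
    return R.from_matrix(np.c_[x,y,z]).as_rotvec()
def grab(name):
    s=robot.sense(); f=robot.grab_frame(name)
    if name=="wrist":
        T=np.eye(4);T[:3,:3]=R.from_rotvec(s["ee_rot"]).as_matrix();T[:3,3]=s["tool_pos"]
        f["T"]=T@np.array(f["mount"])
    else:
        T=np.eye(4);T[:3,:3]=R.from_rotvec(f["attitude"]).as_matrix();T[:3,3]=f["eye"];f["T"]=T
    return f
def rays(f,px):
    p=cv2.undistortPoints(np.float64(px).reshape(-1,1,2),f["camera_matrix"],f.get("distortion")).reshape(-1,2)
    return np.c_[p[:,0],-p[:,1],-np.ones(len(p))]@f["T"][:3,:3].T
def onplane(f,px,z):
    d=rays(f,px);e=f["T"][:3,3];return e+d*((z-e[2])/d[:,2])[:,None]
def rect(f,mask,z):
    "min-area rectangle of a mask laid on plane z: centre, size(short,long), yaw of long axis"
    m=mask.astype(np.uint8);n,l,st,_=cv2.connectedComponentsWithStats(m)
    m=(l==1+np.argmax(st[1:,4])).astype(np.uint8)
    c=max(cv2.findContours(m,cv2.RETR_EXTERNAL,cv2.CHAIN_APPROX_NONE)[0],key=len).reshape(-1,2)
    p=onplane(f,c,z)[:,:2]; b=cv2.boxPoints(cv2.minAreaRect(np.float32(p*1000)))/1000
    e1,e2=b[1]-b[0],b[2]-b[1]
    if np.linalg.norm(e1)>np.linalg.norm(e2): e1,e2=e2,e1
    pc=1000*f["camera_matrix"][0,0]**-1*(f["T"][2,3]-z)
    return b.mean(0),np.array([np.linalg.norm(e1),np.linalg.norm(e2)])+pc/1000,np.arctan2(e2[1],e2[0])%np.pi
def save(f,n): cv2.imwrite(f"pics/{n}.png",f["pixels"][:,:,::-1])
E
python3 - <<'E'
from h import *
np.set_printoptions(precision=4,suppress=True)
f=grab("top")
for n,p,z in [("timer",(129,218),.03),("dock",(183,228),.01),("lid",(251,224),.011),("red",(307,212),.061),("blue",(372,210),.061),("rv",(194,158),.04),("av",(257,160),.04),("bv",(303,171),.04)]:
    print(n,onplane(f,[p],z)[0])
w=grab("wrist");print(w.keys(),w["camera_matrix"],w["mount"],w["T"])
for y in (.3,0,-.3):
  for x in (.4,.5,.6): print(x,y,robot.inverse_kinematics([x,y,.3],down(0)))
E
```

```text
timer [0.4825 0.3756 0.03  ]
dock [0.4568 0.2158 0.01  ]
lid [0.4752 0.0085 0.011 ]
red [ 0.5156 -0.1537  0.061 ]
blue [ 0.527  -0.3426  0.061 ]
rv [0.6685 0.1859 0.04  ]
av [ 0.6679 -0.004   0.04  ]
bv [ 0.6386 -0.1428  0.04  ]
dict_keys(['pixels', 'camera_matrix', 'mount', 'shot', 'T']) [[336.2858   0.     251.6072]
 [  0.     336.2858 192.4144]
 [  0.       0.       1.    ]] [[-0.0002  0.9477  0.3192  0.0819]
 [ 1.      0.0001  0.0004  0.0011]
 [ 0.0003  0.3192 -0.9477 -0.1441]
 [ 0.      0.      0.      1.    ]] [[ 0.2702  0.9124  0.3074  0.2347]
 [-0.9628  0.2561  0.0859 -0.5325]
 [-0.0003 -0.3192  0.9477  0.3754]
 [ 0.      0.      0.      1.    ]]
0.4 0.3 [ 0.4057 -0.0424  1.705  -0.      1.479   0.4057]
0.5 0.3 [ 0.337   0.1498  1.5038 -0.      1.4879  0.337 ]
0.6 0.3 [ 0.2871  0.3489  1.2625 -0.      1.5302  0.2871]
0.4 0 [-0.2989 -0.2933  1.9197 -0.      1.5151 -0.2989]
0.5 0 [-0.2378 -0.0424  1.705  -0.      1.479  -0.2378]
0.6 0 [-0.1976  0.1881  1.4599 -0.      1.4935 -0.1976]
0.4 -0.3 [-0.8813 -0.0424  1.705   0.      1.479  -0.8813]
0.5 -0.3 [-0.7438  0.1498  1.5038 -0.      1.4879 -0.7438]
0.6 -0.3 [-0.6402  0.3489  1.2625 -0.      1.5302 -0.6402]
```

```bash
cat > fit.py <<'E'
from h import *
from scipy.optimize import least_squares
def box(a,b,z0,z1): return np.array([[x,y,z] for x in(-a/2,a/2) for y in(-b/2,b/2) for z in(z0,z1)])/1000
t=np.linspace(0,2*np.pi,24,endpoint=False)
def cyl(r,z0,z1): return np.array([[r*np.cos(a),r*np.sin(a),z] for a in t for z in(z0,z1)])/1000
tray=[np.r_[box(64,120,6,61),box(52,108,0,6)]]
M=dict(dock=[box(76,132,0,3),box(64,120,0,10.5)],blue_tray=tray,red_tray=tray,
 tray_lid=[np.r_[box(64,120,6,11),box(52,108,0,6)],box(14,52,6,38)],
 blue_vial=[cyl(11,0,43)],red_vial=[cyl(11,0,43)],amber_vial=[cyl(11,0,43)],timer=[cyl(36,0,39)])
ROUGH=dict(timer=(.4825,.3756),dock=(.457,.216),tray_lid=(.475,.0085),red_tray=(.5156,-.1537),blue_tray=(.527,-.3426),
 red_vial=(.6685,.186),amber_vial=(.668,-.004),blue_vial=(.6386,-.143))
def proj(f,P):
    c=(P-f["T"][:3,3])@f["T"][:3,:3]; K=f["camera_matrix"]
    return np.c_[K[0,0]*c[:,0]/-c[:,2]+K[0,2],K[1,1]*-c[:,1]/-c[:,2]+K[1,2]]
def contour(f,name,xy,z=0.03,tol=30):
    "biggest blob contour of the best mask near the expected place"
    p0=proj(f,np.array([[*xy,z]]))[0]
    if not(15<p0[0]<497 and 15<p0[1]<369): return None
    for d in robot.regions_of(name,f):
        m=d["pixels"].astype(np.uint8)
        if d["conf"]<.3 or m.sum()<20: continue
        c=max(cv2.findContours(m,cv2.RETR_EXTERNAL,cv2.CHAIN_APPROX_NONE)[0],key=cv2.contourArea).reshape(-1,2).astype(float)
        if np.linalg.norm((c.min(0)+c.max(0))/2-p0)<tol:
            c=c[(c>2).all(1)&(c[:,0]<509)&(c[:,1]<381)]
            return c,d["conf"]
def fit(name,views,xy,yaw=None,z=0.,fixz=False):
    "views: list of (frame,contour). returns x,y,z,yaw and rms px"
    def res(q):
        c,s=np.cos(q[3]),np.sin(q[3]);Rz=np.array([[c,-s,0],[s,c,0],[0,0,1]]);o=np.array([q[0],q[1],z if fixz else q[2]])
        out=[]
        for f,ct in views:
            hs=[cv2.convexHull(np.float32(proj(f,P@Rz.T+o))) for P in M[name]]
            r=np.array([max(cv2.pointPolygonTest(h,(float(u),float(v)),True) for h in hs) for u,v in ct])
            out.append((r-.5)/np.sqrt(len(ct)))   # mask contour pixels lie half a pixel inside
        return np.concatenate(out)*5
    best=None
    for y in ([yaw] if yaw is not None else [0,.5,-.5]):
        r=least_squares(res,[*xy,z,y],x_scale=[.01,.01,.01,.1],diff_step=1e-4,loss="soft_l1")
        if best is None or r.cost<best.cost: best=r
    q=best.x.copy(); 
    if fixz:q[2]=z
    return q,np.sqrt(np.mean(res(best.x)**2)*sum(len(c) for _,c in views)/len(views))/5
E
python3 - <<'E'
from fit import *
import pickle
np.set_printoptions(precision=4,suppress=True)
V={n:[] for n in ROUGH}
for i,y in enumerate((-.36,-.14,.08,.28)):
    robot.reach([.47,y,.30],down(np.pi/2)); robot.pause(.2)
    f=grab("wrist"); save(f,f"w{i}")
    for n,xy in ROUGH.items():
        r=contour(f,n,xy)
        if r: V[n].append((f,r[0])); print(i,n,round(r[1],2),len(r[0]))
print(robot.sense()["time_s"])
pickle.dump(V,open("V.pkl","wb"))
for n,v in V.items():
    if v: print(n,len(v),*fit(n,v,ROUGH[n]),'| z=0:',*fit(n,v,ROUGH[n],fixz=True))
E
```

```text
0 blue_tray 0.83 298
0 blue_vial 0.68 68
1 tray_lid 0.6 259
1 red_tray 0.82 301
1 blue_tray 0.79 315
1 red_vial 0.9 71
1 amber_vial 0.78 41
1 blue_vial 0.85 64
2 timer 0.74 135
2 dock 0.75 310
2 tray_lid 0.76 268
2 red_tray 0.69 309
2 red_vial 0.79 63
2 amber_vial 0.78 68
2 blue_vial 0.83 66
3 dock 0.63 302
3 tray_lid 0.97 224
3 red_vial 0.91 64
3 amber_vial 0.73 69
7.55
timer 1 [ 0.4976  0.4176 -0.0614 -0.6911] 1.6743284537975451 | z=0: [ 0.4858  0.3817  0.     -0.591 ] 3.892888188438204
dock 2 [0.4589 0.2173 0.0002 0.1838] 0.40603204384395586 | z=0: [0.459  0.2173 0.     0.1838] 0.40764585265869524
tray_lid 3 [ 0.4769  0.0091  0.0006 -0.2417] 0.47884957634152087 | z=0: [ 0.477   0.0091  0.     -0.2417] 0.48996924038112344
red_tray 2 [ 0.5179 -0.1583  0.0004  0.0364] 0.4354354628648521 | z=0: [ 0.5181 -0.1584  0.      0.036 ] 0.4396425191381551
blue_tray 2 [ 0.5284 -0.3515  0.0009  0.0729] 0.5659863885510471 | z=0: [ 0.5287 -0.3517  0.      0.0723] 0.5803161943509356
red_vial 3 [ 0.6745  0.1873 -0.0016 -1.1118] 1.1117230383387313 | z=0: [ 0.674   0.1871  0.     -6.58  ] 1.126695213571312
amber_vial 3 [ 0.6702 -0.0026  0.0063  0.4147] 1.8304379598540514 | z=0: [ 0.6722 -0.0037  0.     -1.5439] 2.1448665646842064
blue_vial 3 [ 0.6408 -0.146  -0.0011  0.091 ] 0.9088258455198813 | z=0: [ 0.6406 -0.146   0.      5.189 ] 0.9190493097030931
```

Run:
```python
from fit import *
import pickle
V=pickle.load(open("V.pkl","rb"))
f=V["dock"][0][0]; im=f["pixels"].copy()
for n,q in dict(dock=(.4589,.2173,0,.1838),tray_lid=(.477,.0091,0,-.2417),red_tray=(.518,-.1584,0,.036),red_vial=(.6742,.1872,0,0),blue_vial=(.6407,-.146,0,0),amber_vial=(.671,-.003,0,0)).items():
    Rz=R.from_euler("z",q[3]).as_matrix()
    for P in M[n]: cv2.polylines(im,[cv2.convexHull(np.float32(proj(f,P@Rz.T+np.array(q[:3])))).astype(np.int32)],True,(0,255,0),1)
cv2.imwrite("pics/ov.png",cv2.resize(im[:,:,::-1],(800,600)))
```

```text
(no output)
```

View pics/ov.png

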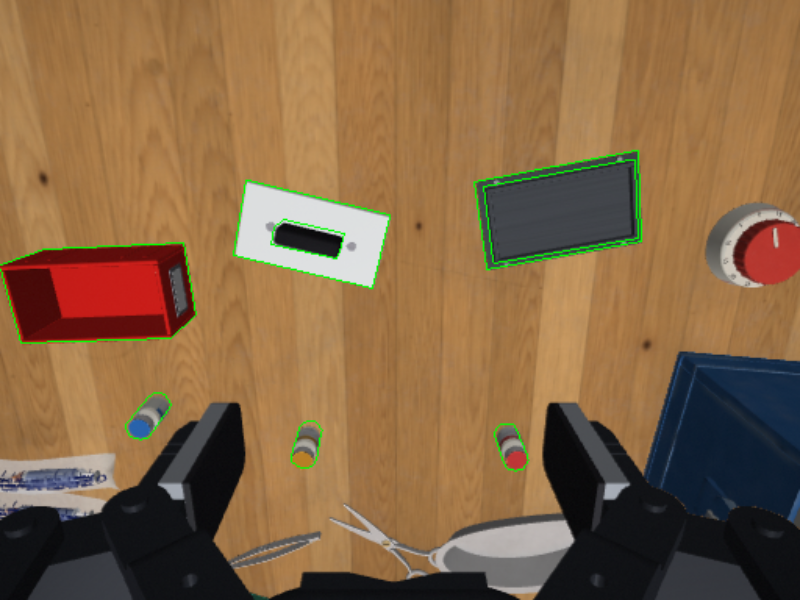

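The fits land on the objects in the overlay: dock at pixel (558,210), lid (311,234), red tray (98,292), and the vials at (150,416), (306,445) and (511,446). The fitted heights come out at about 0, as they should. The cool box stands close to the dock and the red vial, so I'll locate it before choosing wrist turns.

Run:
```python
from fit import *
import pickle
np.set_printoptions(precision=3,suppress=True)
V=pickle.load(open("V.pkl","rb"))
f=V["dock"][0][0]; g=grab("top")
a=rays(f,[(436,225)])[0];b=rays(g,[(146.5,186)])[0];ea,eb=f["T"][:3,3],g["T"][:3,3]
k=np.linalg.lstsq(np.c_[a,-b],eb-ea,rcond=None)[0];print("box corner",ea+k[0]*a,eb+k[1]*b)
ik=robot.inverse_kinematics
P=dict(bt=(.5286,-.3516,.0726),rt=(.518,-.1584,.0362),lid=(.477,.0091,-.2417),dock=(.459,.2173,.1838))
for n,(x,y,w) in P.items():
    for o in (0,np.pi,np.pi/2): print(n,round(o,2),[ik([x,y,z],down(w+o)) for z in (.022,.2)])
for n,(x,y) in dict(bv=(.6407,-.146),rv=(.6742,.1872)).items(): print(n,ik([x,y,.007],down(np.pi/2+.18)),ik([x,y,.2],down(np.pi/2+.18)))
```

```text
box corner [0.581 0.334 0.015] [0.582 0.332 0.015]
bt 0 [array([-0.774,  0.558,  1.569, -0.   ,  1.015, -0.846]), array([-0.774,  0.338,  1.478,  0.   ,  1.326, -0.846])]
bt 3.14 [array([-0.774,  0.558,  1.569, -0.   ,  1.015,  2.295]), array([-0.774,  0.338,  1.478, -0.   ,  1.326,  2.295])]
bt 1.57 [array([-0.774,  0.558,  1.569, -0.   ,  1.015, -2.417]), array([-0.774,  0.338,  1.478, -0.   ,  1.326, -2.417])]
rt 0 [array([-0.516,  0.394,  1.82 , -0.   ,  0.927, -0.552]), array([-0.516,  0.137,  1.723, -0.   ,  1.282, -0.552])]
rt 3.14 [array([-0.516,  0.394,  1.82 , -0.   ,  0.927,  2.589]), array([-0.516,  0.137,  1.723, -0.   ,  1.282,  2.589])]
rt 1.57 [array([-0.516,  0.394,  1.82 , -0.   ,  0.927, -2.123]), array([-0.516,  0.137,  1.723, -0.   ,  1.282, -2.123])]
lid 0 [array([-0.23 ,  0.278,  1.984, -0.   ,  0.88 ,  0.011]), array([-0.23 , -0.01 ,  1.879, -0.   ,  1.273,  0.011])]
lid 3.14 [None, None]
lid 1.57 [array([-0.23 ,  0.278,  1.984, -0.   ,  0.88 , -1.56 ]), array([-0.23 , -0.01 ,  1.879,  0.   ,  1.273, -1.56 ])]
dock 0 [array([0.208, 0.334, 1.906, 0.   , 0.901, 0.024]), array([0.208, 0.061, 1.806, 0.   , 1.275, 0.024])]
dock 3.14 [array([ 0.208,  0.334,  1.906, -0.   ,  0.901, -3.117]), array([ 0.208,  0.061,  1.806, -0.   ,  1.275, -3.117])]
dock 1.57 [array([ 0.208,  0.334,  1.906, -0.   ,  0.901, -1.547]), array([ 0.208,  0.061,  1.806, -0.   ,  1.275, -1.547])]
bv [-0.404  0.62   1.507 -0.     1.015 -2.155] [-0.404  0.386  1.415 -0.     1.341 -2.155]
rv [ 0.102  0.696  1.38  -0.     1.066 -1.649] [ 0.102  0.478  1.288 -0.     1.376 -1.649]
```

```bash
cat > act.py <<'E'
from fit import *
np.set_printoptions(precision=4,suppress=True)
def st(msg):
    s=robot.sense();print(msg,round(s["time_s"],1),"tcp",s["tool_pos"],"grip",round(s["grip_width"],4),round(s["gripper_force"],1),"F",s["contact_force"]);return s
def pick(x,y,yaw,z,opening,force,hover=.14,lift=.15):
    robot.move_gripper(opening)
    robot.reach([x,y,z+hover],down(yaw))
    robot.move_l([x,y,z+.03],feed=.2); robot.move_l([x,y,z],feed=.06,threshold=12)
    robot.move_gripper(0,grip_force=force); st("gripped")
    robot.move_l([x,y,z+lift],feed=.2); st("lifted")
def place(x,y,yaw,z,hover,opening,thr=8,over=.003,retreat=.12):
    robot.reach([x,y,z+hover],down(yaw))
    robot.move_l([x,y,z+.02],feed=.2)
    hit=robot.move_l([x,y,z-over],feed=.03,threshold=thr); st(f"down hit={hit} target z {z:.4f}")
    robot.move_gripper(opening); robot.move_l([x,y,z+retreat],feed=.2); st("released")
DOCK=(.459,.2173,.1838)
E
python3 - <<'E'
from act import *
pick(.5286,-.3516,.0726,.022,.085,40)
robot.reach([DOCK[0],DOCK[1],.15],down(DOCK[2])); st("over dock")
f=grab("wrist"); save(f,"carry")
place(*DOCK,.0265,.12,.085)
E
```

```text
gripped 11.8 tcp [ 0.529  -0.352   0.0226] grip 0.0631 45.1 F [-0.2516  0.6624  1.7816]
lifted 12.7 tcp [ 0.5278 -0.3509  0.1704] grip 0.0634 44.9 F [-0.2199  0.1442 -1.7242]
over dock 14.8 tcp [0.4596 0.2166 0.1501] grip 0.0638 44.8 F [-0.4749 -1.1007  0.126 ]
down hit=True target z 0.0265 16.4 tcp [0.4587 0.2173 0.027 ] grip 0.0635 45.7 F [-0.1553  0.0809  5.8329]
released 17.4 tcp [0.4582 0.2171 0.1455] grip 0.085 0.0 F [-0.3859  0.2859 -0.8057]
```

View pics/carry.png

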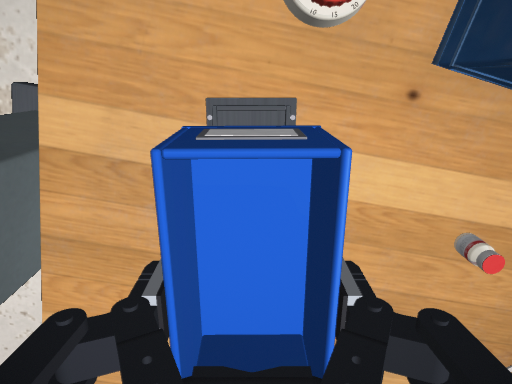

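The carried tray is centred and square in the grip, spanning pixel columns 152–350, and the dock shows at (250,112). Contact came at the seated height. Next I'll check the seating from two viewpoints and recheck the blue vial on the way.

Run:
```python
from act import *
v=[]
for p in ([.42,.14,.26],[.42,.27,.26]):
    robot.reach(p,down(np.pi/2)); robot.pause(.2); f=grab("wrist"); save(f,f"bt{len(v)}")
    r=contour(f,"blue_tray",DOCK[:2],.035)
    if r: v.append((f,r[0]))
print(len(v),*fit("blue_tray",v,DOCK[:2],DOCK[2],.0045)); st("")
```

```text
2 [0.4588 0.2178 0.0046 0.1846] 0.5715435437508165
 20.0 tcp [0.4204 0.2691 0.2602] grip 0.0844 0.0 F [ 0.0602 -0.5935 -0.5792]
```

View pics/bt1.png

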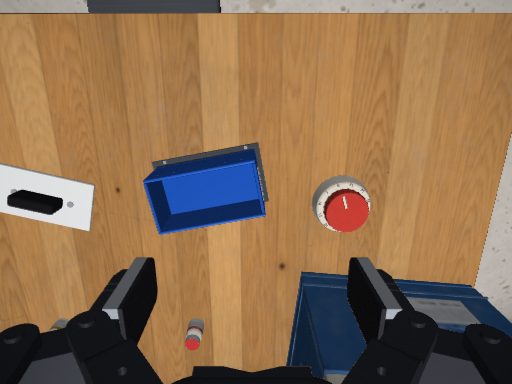

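The blue tray is seated at z = 4.6 mm, dead on the dock; the picture shows it in the rim at (205,190). Blue vial next.

Run:
```python
from act import *
W=np.pi/2+DOCK[2]
pick(.6407,-.146,W,.007,.045,25)
place(.4588,.2178,W,.021,.14,.045,thr=4,over=.002,retreat=.13)
v=[]
for p in ([.40,.16,.26],[.42,.25,.26]):
    robot.reach(p,down(np.pi/2)); robot.pause(.2); f=grab("wrist"); save(f,f"bv{len(v)}")
    for n in ("blue_vial",): print([(np.round(d["box"]),round(d["conf"],2)) for d in robot.spot_in(n,f)][:2])
    r=contour(f,"blue_vial",(.4588,.2178),.035)
    if r: v.append((f,r[0]))
if v: print(len(v),*fit("blue_vial",v,DOCK[:2],0,.014))
```

```text
gripped 23.9 tcp [ 0.6411 -0.1462  0.0075] grip 0.0212 24.7 F [ 0.0708 -0.1054  1.5384]
lifted 24.8 tcp [ 0.6397 -0.1456  0.1555] grip 0.0215 24.7 F [-0.4049  0.5108 -0.2713]
down hit=True target z 0.0210 27.7 tcp [0.4585 0.2178 0.0214] grip 0.0208 25.4 F [-1.1281 -0.7598  6.0063]
released 28.9 tcp [0.458  0.2176 0.1499] grip 0.0453 0.0 F [-0.8457 -0.3921 -0.6027]
[(array([291., 194., 312., 222.]), 0.71)]
[(array([216., 180., 239., 205.]), 0.82), (array([167., 144., 280., 174.]), 0.72)]
2 [0.459  0.2166 0.0108 0.0071] 0.861427262909365
```

View pics/bv0.png

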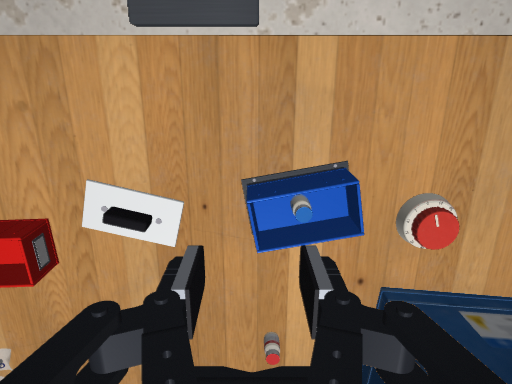

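The blue vial stands upright in the blue tray, at (301,207). Next come the red tray and the red vial, each checked before the next step.

Run:
```python
from act import *
pick(.518,-.1584,.0362,.022,.085,40)
place(.4588,.2178,DOCK[2],.0815,.10,.085)
v=[];b=[]
for p in ([.40,.14,.30],[.42,.27,.30]):
    robot.reach(p,down(np.pi/2)); robot.pause(.2); f=grab("wrist"); save(f,f"rt{len(v)}")
    r=contour(f,"red_tray",(.4588,.2178),.09,40)
    if r: v.append((f,r[0]))
print(len(v),*fit("red_tray",v,DOCK[:2],DOCK[2],.0595)) if v else 0; st("")
```

```text
gripped 34.4 tcp [ 0.5185 -0.1587  0.0225] grip 0.0635 45.2 F [1.37   0.2938 1.621 ]
lifted 35.3 tcp [ 0.5171 -0.1579  0.1706] grip 0.0637 44.9 F [-0.3865 -0.5993 -1.5718]
down hit=True target z 0.0815 37.9 tcp [0.4586 0.2178 0.082 ] grip 0.0635 45.6 F [-0.9835 -1.0106  6.4642]
released 39.0 tcp [0.4581 0.2177 0.2004] grip 0.0846 0.0 F [-0.3766  0.1915  0.0706]
2 [0.4591 0.2183 0.0582 0.1868] 0.4843385878882012
 41.5 tcp [0.4202 0.2692 0.3003] grip 0.085 0.0 F [-0.4711  0.0697  0.2564]
```

View pics/rt0.png

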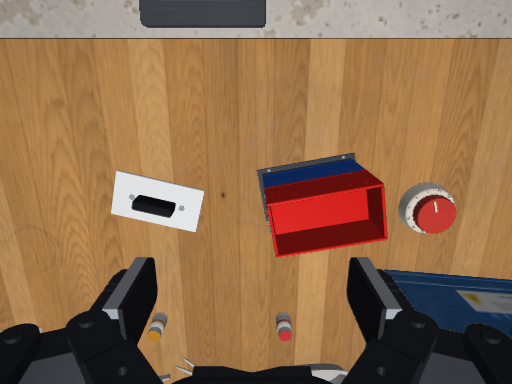

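The red tray sits square on the blue one at (325,215), with its origin at 58 mm and contact at the seated height. Red vial next.

Run:
```python
from act import *
W=np.pi/2+DOCK[2]
pick(.6742,.1872,W,.007,.045,25)
place(.4590,.2181,W,.076,.13,.045,thr=4,over=.002,retreat=.13)
v=[];l=[]
for p in ([.40,.10,.30],[.42,.22,.30]):
    robot.reach(p,down(np.pi/2)); robot.pause(.2); f=grab("wrist"); save(f,f"rv{len(v)}")
    r=contour(f,"red_vial",(.459,.2181),.09,40)
    if r: v.append((f,r[0]))
    r=contour(f,"tray_lid",(.477,.0091),.01,40)
    if r: l.append((f,r[0]))
if v: print(len(v),*fit("red_vial",v,DOCK[:2],0,.069))
if l: print(len(l),*fit("tray_lid",l,(.477,.0091),-.2417,0))
```

```text
gripped 44.9 tcp [0.6746 0.1873 0.0076] grip 0.0209 24.8 F [ 0.554  -0.214   0.4809]
lifted 45.8 tcp [0.6732 0.1871 0.1553] grip 0.021 24.8 F [ 1.4265  0.3996 -0.5962]
down hit=True target z 0.0760 48.0 tcp [0.4588 0.2181 0.0765] grip 0.0212 25.3 F [-1.1338 -0.3561  5.3136]
released 49.2 tcp [0.4582 0.2179 0.2048] grip 0.045 0.0 F [-0.9114  1.0791 -0.2659]
1 [ 0.4733  0.2163  0.0227 -0.0008] 0.56420161641683
2 [ 0.4772  0.0087  0.0001 -0.2455] 0.4334789590255741
```

View pics/rv0.png

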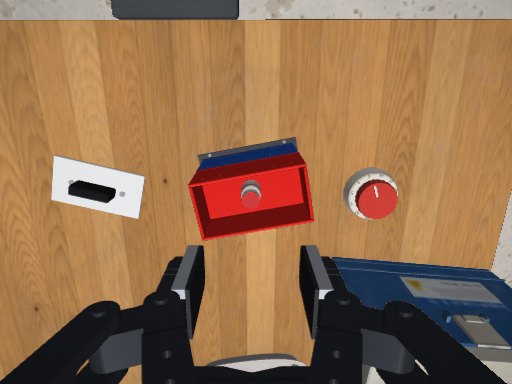

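The red vial stands upright in the red tray, at (251,194), and contact came at the right height. The lid fit repeated to within 0.5 mm. Lid next.

Run:
```python
from act import *
pick(.4771,.0089,-.244,.014,.045,40,lift=.2)
place(.4590,.2181,DOCK[2]+.002,.1285,.08,.045)
v=[]
for p in ([.40,.12,.34],[.42,.27,.34]):
    robot.reach(p,down(np.pi/2)); robot.pause(.2); f=grab("wrist"); save(f,f"lid{len(v)}")
    r=contour(f,"tray_lid",(.459,.2181),.125,40)
    if r: v.append((f,r[0]))
if v: print(len(v),*fit("tray_lid",v,DOCK[:2],DOCK[2],.1145))
g=grab("scene"); save(g,"scene_end"); cv2.imwrite("pics/se.png",cv2.resize(g["pixels"][150:300,100:350,::-1],(800,480),interpolation=cv2.INTER_CUBIC)); st("")
```

```text
gripped 54.3 tcp [0.4776 0.0088 0.0144] grip 0.013 39.8 F [-0.6462 -0.6837  3.548 ]
lifted 55.4 tcp [0.4762 0.0091 0.2126] grip 0.0131 39.4 F [-0.5989  0.1546 -1.1092]
down hit=True target z 0.1285 57.4 tcp [0.4591 0.2182 0.1289] grip 0.0129 40.2 F [-0.1273  0.3889  5.153 ]
released 58.5 tcp [0.4583 0.2179 0.2473] grip 0.0453 0.0 F [-0.6118  0.7594 -0.4718]
1 [0.4587 0.2181 0.1164 0.1913] 0.4160631583857576
 61.3 tcp [0.4203 0.2693 0.3403] grip 0.0453 0.0 F [0.1367 0.4787 0.411 ]
```

View pics/lid0.png

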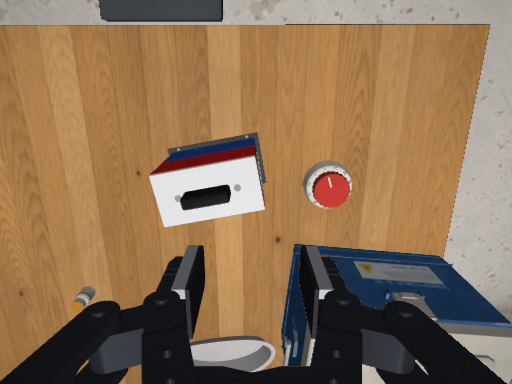

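View pics/se.png

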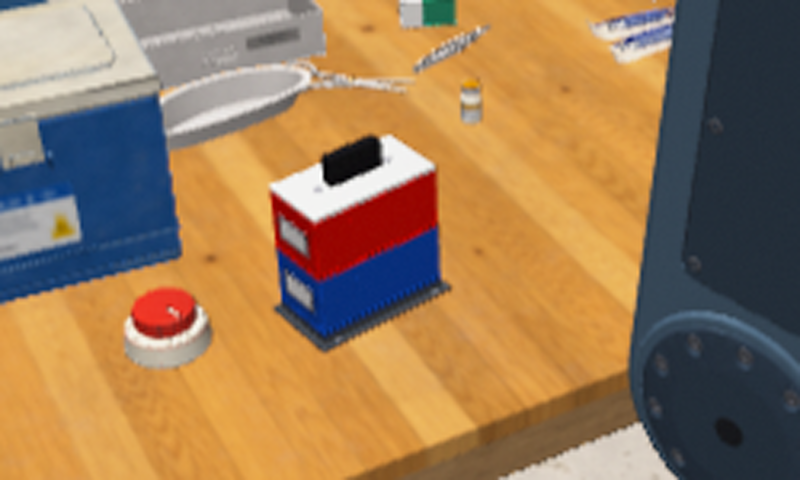

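The scene view shows the stack straight and closed with no gaps, around (355,240). The timer (168,325) and the amber vial (470,100) look undisturbed, and the gripper is clear of everything.

```bash
python3 -c "
from station import robot
robot.pause(.5);print(robot.hand_in())"
```

```text
the job is handed in; nothing more can be done
None
```

I built the stack on the dock and handed it in at about 62 s: blue tray with blue vial, red tray with red vial, lid on top. My checks showed everything seated, with the amber vial and timer undisturbed; the station returned no verdict.

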